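# Hold a check-valve ball over the inspection light

## Task

Switch on the inspection light by pressing its plunger switch fully down to its stop for a moment, and only then lift the tray with the loose steel ball off the balance by its upright grip. Carry it without letting the ball leave its pocket, and finish still holding the tray, level and still, with the ball over the middle of the flat light panel and the tray's underside about 100 mm above the panel. Do not put the tray down or let go of it, and leave the other things on the bench where they are.

Things in the scene. Friction and masses are not known exactly. Their poses are not given: they have to be found in the camera images.
- tray: dark steel tray 130 x 70 mm (x by y), 4 mm plate with a low lip (top 8 mm above the underside), lying on the balance's pan. Origin: centre of its underside, z up. On it stands an upright aluminium grip: 44 mm long along x, 12 mm thick along y, centred at x = +12 mm, top 56 mm above the underside; grip it across its 12 mm. The ball's pocket is at x = -38 mm. Weighs 0.17 to 0.29 kg
- tray_grip (a point): point inside the upright grip, 36 mm above the tray's underside, at x = +12 mm, y = 0 in the tray's frame: a good place for the TCP
- tray_pocket (a point): the middle of the ball's pocket at the height of the ball's centre: x = -38 mm, y = 0, 16.5 mm above the tray's underside. The pocket is a round rim on the plate, 22 mm inside, 30 mm outside, 3 mm high
- ball_center (a point): centre of the loose steel ball, 25 mm in diameter, 0.064 kg, which lies in the tray's pocket with about 3 mm of play to every side and rolls out if the tray is tipped past about 40 degrees or jerked
- balance: white laboratory balance, fixed, 240 x 180 x 50 mm, display towards its -x, on the left or the right of the bench. Origin: centre of its underside. Its square steel pan, 160 x 160 mm, is centred at x = +35 mm, its top 63 mm above the bench
- panel_center (a point): middle of the upper face of the flat light panel: a white square in an aluminium frame, 160 x 160 mm, 12 mm high, fixed on the bench. z up
- plunger_top (a point): top middle of the plunger switch's head, a black round head 40 mm wide with a flat top 24 mm wide, on a grey box 85 x 85 x 45 mm that is fixed on the bench on the side away from the balance. At rest the top is 78 mm above the bench; it moves with the head, straight down
- plunger (a joint): how far the plunger head is pressed, m: 0 at rest, 0.012 at its stop. A spring: about 1.5 N to start it, 4 N at the stop; it comes back up when let go
- spare_tray: identical but empty tray lying on the bench beyond the panel: a bystander. Origin: centre of its underside
- big_beaker: clear plastic beaker, 90 mm wide, 120 mm tall, standing at the far side: a bystander. Origin: centre of its underside
- small_beaker: clear plastic beaker, 72 mm wide, 90 mm tall, standing at the far side: a bystander. Origin: centre of its underside
- weight: brass check weight, 32 mm wide, 53 mm tall, on the robot's side of the panel: a bystander. Origin: centre of its underside
- jar: small jar, 44 mm wide, 55 mm tall, on the robot's side of the panel: a bystander. Origin: centre of its underside
- wrench: wrench, 150 mm long, lying beyond the panel: a bystander. Origin under its middle, x along its length
- screwdriver: screwdriver, 160 mm long, lying beyond the panel: a bystander. Origin under its middle, x along its length
Not all that is in view belongs to the job. Leave any blue look-alike of the part that bears panel_center alone. What is shaped like the tray but purple is not meant.

How it is judged:
By the outcome, as a careful person would: the job done as asked, in the order asked, and still so for the second after the job is handed in, while the arm keeps its last pose, push and grip.
It also fails if it takes over 58 s, if anything falls off the work surface, if the arm or the gripper's body presses on something with over 40 N, if the wrist force passes 120 N, or if a joint passes its speed limit or range.

## Robot

A 6-joint arm with a two-finger parallel gripper is mounted at the origin on the work surface. World frame = base frame: x ahead of the robot, y to its left, z up, the work surface at z = 0. Lengths are in mm, angles in rad, forces in N, time in s.
With the tool pointing down it reaches from about 275 to 725 mm from the base axis. Payload 15.9 kg.
Tool frame: the origin (TCP) lies between the finger pads, 19 mm behind the fingertips; this is the grasp point; z points along the fingers, y is the line along which they close (so a half turn about z gives the same grasp; the last joint's range is limited). The gripper opens to 85 mm and grips with 20 to 120 N. Pads are 22 mm wide; open, the fingers measure 114 mm over their backs; the gripper's body (76 mm by 85 mm) begins 54 mm behind the grasp point. The pads swing forward as they close: fully open they stand 13 mm farther back than shut.
Start: joints at [1.105, 0.213, -0.034, 1.323, 0, 1.571], TCP at [224.561, 446.719, 250.006] pointing down, gripper open.
Joint ranges: [-2.98, 2.98], [-0.74, 1.72], [-1.14, 1.35], [-2.1, 2.04], [-1.57, 1.44], [-3.14, 3.14]. Speed limits (rad/s): [1.89, 1.89, 2.39, 2.57, 3.14, 3.14].

## Interface

Orientations are given as a unit quaternion [w, x, y, z].
In Python, from station import monitor, cams, ticket gives the robot as it stands. The module is installed in compiled form; this text tells all that it offers.
- The arm moves only by the tool jog_arm, never from a script. Its argument "increments" is a list of rows, each a list of 6 numbers: the shift along the world's x, y, z in units of 10 cm (1.0 is 10 cm), then the turn, a rotation vector about the world's x, y, z in units of 1.5 rad (1.0 is 1.5 rad). In form: [[dx, dy, dz, wx, wy, wz], ...]. A call has 1 to 8 rows; each row is the pose to reach, as a shift and turn from the pose commanded when the call began; what a row does not reach only later rows make up. A row lasts 1/12 s, in which the tool goes at most 41.7 mm and 7.16 degrees, less where a joint would pass 70% of its speed; a pose out of reach is approached as far as the arm can. A call with a number of a shift or a turn outside -1 to 1 is refused whole. A call with a gripper value outside its range is refused whole. "claw" is the opening, from 0 (shut) to 1 (fully open), set as the call begins (left out, the last holds). The fingers move at their own pace and stop on an object; the grip force is fixed at half the most. Time passes only in rows, so rows that repeat a pose let the fingers close. It gives the time, the measured TCP pose, the force, the opening and the grip force at its end, in the units of the state.
- monitor.observe(): the state, without advancing time (a new reading comes with each control period).
- cams.read_camera(name): name is "scene" or "top"; returns a dict with "color" (420x560x3 uint8, red, green, blue), "fx", "fy", "cx", "cy" (pixels), "extrinsics" (4x4, takes a point from camera to world coordinates). Camera axes: x right, y up, looking along -z (the intrinsics and any distortion apply to the point x, -y, -z); pixel columns grow to the right and rows downward; lengths in mm; the calibration is good to about 2 mm. A picture is of the moment at which its call begins. There is no depth.
- ticket.finish_job(): hands the job in; it is judged then, once.
The state is a dict: "t": time; "q": joint angles; "qd": joint speeds; "joint_efforts": joint torques, N m; "eef_pos": TCP position; "tcp_rot": TCP orientation; "contact_force": force on the tool from outside, world axes, zero at the start; "ft_torque": the same for the moment, N m; "gripper_width": finger opening in mm; "grip_force": force on a finger pad.
Only numpy, scipy, OpenCV 4.12 (cv2) and the standard library are available. Lean on these libraries where they do the work, as an engineer would, in place of code of your own. Each camera call takes 0.05 s, during which the arm holds its last target. There are 200 camera calls.

## Working session

There is one attempt and no reset: what is moved stays moved. The work goes in short steps, Python scripts to look and compute and a tool call to move; the robot and the scene stay as the last step left them, time stands still between calls to the robot, and variables do not carry over. Pictures are saved under pics/ and viewed, at most 10 in all, crops included, and the job is handed in when it is done.

Besides the shell and the picture viewer there is one more tool, called after "Emit:" in YAML: its name, and indented under it one key for each argument. jog_arm: Moves the arm, as the interface text tells. Shifts and turns lie within -1 to 1; 1 stands for 10 cm of shift or 1.5 rad of turn. Its arguments: {"type":"object","properties":{"increments":{"type":"array","items":{"type":"array","items":{"type":"number"}}},"claw":{"type":"number"}},"required":["increments"]}

```bash
mkdir -p pics
python3 - <<'E'
from station import monitor, cams
import cv2, numpy as np
s=monitor.observe(); print({k:np.round(v,3).tolist() for k,v in s.items()})
for n in ("top","scene"):
    c=cams.read_camera(n); print(n,[c[k] for k in("fx","fy","cx","cy")],np.round(c["extrinsics"],4).tolist(),[k for k in c])
    cv2.imwrite(f"pics/{n}0.png",c["color"][:,:,::-1])
E
```

```text
{'t': 0.0, 'q': [1.105, 0.213, -0.035, 1.323, -0.0, 1.571], 'qd': [-0.0, 0.001, -0.001, 0.0, -0.0, -0.001], 'joint_efforts': [0.002, -68.615, 48.712, 0.017, 0.0, -0.0], 'eef_pos': [224.414, 446.462, 249.513], 'tcp_rot': [-0.0, 0.231, 0.973, -0.001], 'contact_force': [0.685, 0.521, 0.227], 'ft_torque': [-0.012, -0.027, 0.024], 'grip_force': 0.0, 'gripper_width': 85.522}
top [426.42573512227733, 426.42573512227733, 291.8738171524492, 211.3891729481252] [[-0.0245, 0.9873, -0.1572, 335.305], [-0.9997, -0.0235, 0.0087, 112.7339], [0.0049, 0.1573, 0.9875, 1148.9129], [0.0, 0.0, 0.0, 1.0]] ['color', 'fx', 'fy', 'cx', 'cy', 'extrinsics']
scene [459.79646649852197, 459.79646649852197, 280.1439023739057, 210.1241373132147] [[-0.3347, -0.7772, 0.5328, 1182.5405], [0.9422, -0.2856, 0.1752, 303.9208], [0.016, 0.5607, 0.8279, 1111.6428], [0.0, 0.0, 0.0, 1.0]] ['color', 'fx', 'fy', 'cx', 'cy', 'extrinsics']
```

View pics/top0.png

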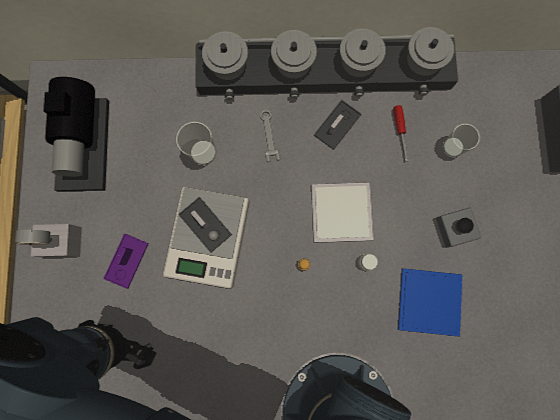

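View pics/scene0.png

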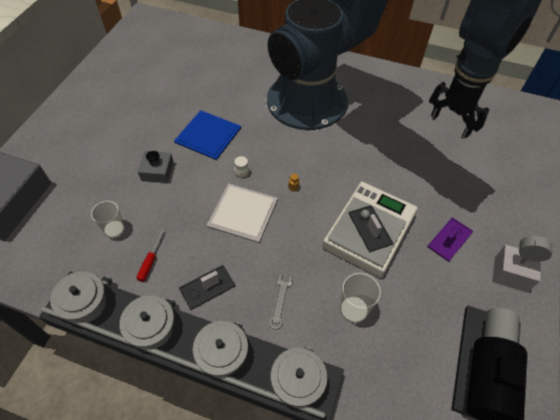

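The top view shows the tray at about (205,223) with the ball at (213,236), the panel at (342,212) and the plunger at (465,226). The spare tray, the purple tray and the blue panel are clearly separate from these. Next I'll measure the targets and make an enlarged check picture.

```bash
cat > h.py <<'E'
import numpy as np, cv2
from station import cams, monitor
class Cam:
    def __init__(s,n):
        c=cams.read_camera(n); s.im=c["color"]; s.K=[c[k] for k in("fx","fy","cx","cy")]; s.E=np.array(c["extrinsics"])
    def ray(s,p):
        fx,fy,cx,cy=s.K; d=np.array([(p[0]-cx)/fx,-(p[1]-cy)/fy,-1.]); return s.E[:3,3],s.E[:3,:3]@d
    def at(s,p,z):
        o,d=s.ray(p); return o+d*(z-o[2])/d[2]
    def pix(s,P):
        q=s.E[:3,:3].T@(np.array(P,float)-s.E[:3,3]); fx,fy,cx,cy=s.K
        return np.array([cx+fx*q[0]/-q[2], cy+fy*q[1]/q[2]])
def blobs(mask,roi,amin=15):
    x0,y0,x1,y1=roi; m=np.zeros(mask.shape,np.uint8); m[y0:y1,x0:x1]=mask[y0:y1,x0:x1]
    cs,_=cv2.findContours(m,cv2.RETR_EXTERNAL,cv2.CHAIN_APPROX_NONE)
    return sorted([c for c in cs if cv2.contourArea(c)>=amin],key=cv2.contourArea,reverse=True)
def cen(c):
    m=cv2.moments(c); return np.array([m["m10"]/m["m00"],m["m01"]/m["m00"]])
def tri(c1,p1,c2,p2):
    o1,d1=c1.ray(p1);o2,d2=c2.ray(p2)
    a=np.linalg.lstsq(np.c_[d1,-d2],o2-o1,rcond=None)[0]; A=o1+d1*a[0];B=o2+d2*a[1]
    return (A+B)/2,np.linalg.norm(A-B)
E
python3 - <<'E'
from h import *
T,S=Cam("top"),Cam("scene")
R={"top":dict(tray=(178,192,234,254),panel=(305,175,380,250),pl=(430,203,490,250)),
   "scene":dict(tray=(340,198,402,260),panel=(200,178,285,248),pl=(130,142,180,188))}
for n,C in(("top",T),("scene",S)):
    g=C.im.max(2)
    for name,th,inv in(("tray",90,1),("panel",200,0),("pl",40,1)):
        m=((g<th) if inv else (g>th)).astype(np.uint8)
        for c in blobs(m,R[n][name])[:2]:
            r=cv2.minAreaRect(c); print(n,name,cv2.contourArea(c),cen(c).round(1),np.round(r[0],1),np.round(r[1],1),round(r[2],1))
a=[]
for C,rs in((T,R["top"]),(S,R["scene"])):
    row=[cv2.resize(C.im[r[1]:r[3],r[0]:r[2]],(390,290),interpolation=cv2.INTER_NEAREST) for r in (rs["tray"],rs["pl"])]
    a.append(np.hstack(row))
cv2.imwrite("pics/crop.png",np.vstack(a)[:,:,::-1])
E
```

```text
top tray 1344.5 [204.8 224.2] [204.8 224.2] [50.6 27.9] 49.9
top pl 178.0 [464.3 225.1] [464. 225.] [14. 16.] 90.0
scene tray 1089.5 [370.2 228.3] [370.3 227.9] [49.  25.8] 61.7
scene tray 216.5 [390.6 204.3] [390.6 203.8] [25.9 10.7] 26.6
scene panel 1683.0 [242.2 210.8] [241.9 210.4] [49.6 39.6] 17.1
scene pl 135.0 [153.1 157.9] [153.3 158.1] [14.8 12.1] 63.4
scene pl 56.0 [168.8 169.3] [169.1 168.7] [ 3.8 21.6] 15.9
```

View pics/crop.png

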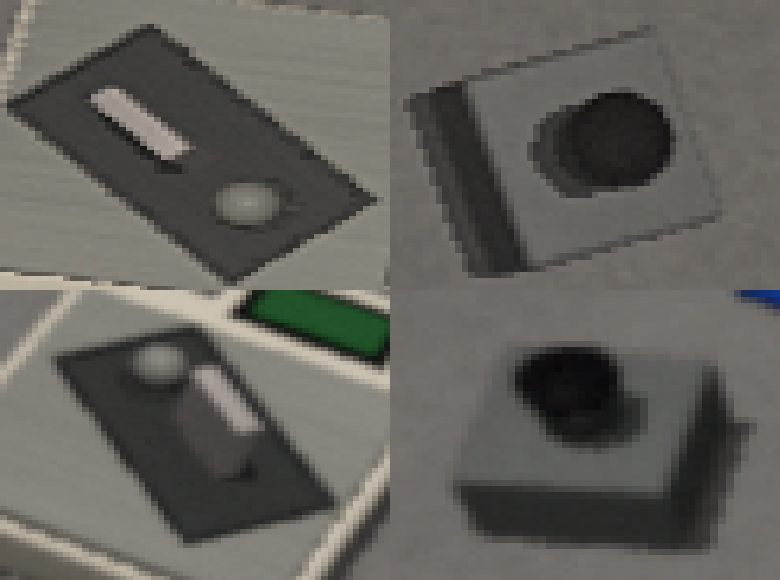

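The crop shows, in both views, the tray outline, the bright grip top on one side of centre, the ball on the other, and the black plunger head. Now the metric values.

Run:
```python
from h import *
T,S=Cam("top"),Cam("scene")
R={"top":dict(tray=(178,192,234,254),grip=(189,203,207,228),ball=(206,228,222,242),panel=(305,175,380,250),pl=(430,203,490,250),box=(430,203,490,250)),
   "scene":dict(tray=(340,198,402,260),grip=(367,212,384,232),ball=(358,203,371,220),panel=(200,178,285,248),pl=(130,142,180,175))}
M={}
for n,C in(("top",T),("scene",S)):
    g=C.im.max(2).astype(int); r=R[n]
    for name,m in(("tray",g<90),("grip",g>165),("ball",g>88),("panel",g>170),("pl",g<42)):
        b=blobs(m.astype(np.uint8),r[name],6)
        if not b: print("none",n,name);continue
        c=b[0]; M[n,name]=c; print(n,name,cv2.contourArea(c),cen(c).round(1),np.round(cv2.boxPoints(cv2.minAreaRect(c)),1).tolist())
for name,z in(("tray",70),("grip",119),("ball",79.5),("panel",12),("pl",72)):
    p,q=cen(M["top",name]),cen(M["scene",name])
    X,e=tri(T,p,S,q); print(name,"top",T.at(p,z).round(1),"scene",S.at(q,z).round(1),"tri",X.round(1),round(e,1))
# tray outline & panel outline in metric
for n,C in(("top",T),("scene",S)):
    for name,z in(("tray",70),("panel",12),("grip",119)):
        P=np.array([C.at(p,z)[:2] for p in cv2.convexHull(M[n,name])[:,0]],np.float32)
        (c,sz,a)=cv2.minAreaRect(P); print(n,name,np.round(c,1),np.round(sz,1),round(a,1))
```

```text
top tray 1345.5 [204.8 224.2] [[177.8000030517578, 213.8000030517578], [199.1999969482422, 195.89999389648438], [231.6999969482422, 234.5], [210.39999389648438, 252.5]]
none top grip
top ball 48.0 [212.9 234.8] [[207.5, 234.5], [213.0, 229.0], [218.5, 234.5], [213.0, 240.0]]
top panel 2855.5 [342.9 213.5] [[312.79998779296875, 186.8000030517578], [370.20001220703125, 184.8000030517578], [372.1000061035156, 239.5], [314.70001220703125, 241.5]]
top pl 185.0 [464.1 225.3] [[456.0, 218.0], [472.0, 218.0], [472.0, 232.0], [456.0, 232.0]]
scene tray 1089.0 [370.2 228.3] [[347.29998779296875, 212.39999389648438], [370.0, 200.1999969482422], [393.29998779296875, 243.3000030517578], [370.5, 255.60000610351562]]
none scene grip
scene ball 37.5 [362.9 204.7] [[358.0, 203.0], [370.0, 203.0], [370.0, 208.0], [358.0, 208.0]]
scene panel 1955.5 [242.1 210.6] [[210.10000610351562, 222.8000030517578], [222.6999969482422, 182.10000610351562], [273.70001220703125, 197.8000030517578], [261.20001220703125, 238.5]]
scene pl 141.0 [153.2 158. ] [[144.6999969482422, 153.10000610351562], [156.39999389648438, 149.1999969482422], [161.1999969482422, 163.60000610351562], [149.5, 167.5]]
tray top [479.2 325.9  70. ] scene [484.5 329.3  70. ] tri [480.  328.4  62.7] 2.2Traceback (most recent call last):
  File "<stdin>", line 13, in <module>
KeyError: ('top', 'grip')
```

```bash
cat > meas.py <<'E'
from h import *
T,S=Cam("top"),Cam("scene")
R={"top":dict(tray=(178,192,234,254),grip=(189,209,207,229),ball=(206,229,222,242),panel=(305,175,380,250),pl=(430,203,490,250)),
   "scene":dict(tray=(340,198,402,260),grip=(370,212,384,231),ball=(358,208,371,220),panel=(200,178,285,248),pl=(130,142,180,175))}
M={}
for n,C in(("top",T),("scene",S)):
    g=C.im.max(2).astype(int); r=R[n]; x0,y0,x1,y1=r["grip"]; gt=.72*np.percentile(g[y0:y1,x0:x1],98)
    for name,m in(("tray",g<90),("grip",g>gt),("ball",g>88),("panel",g>170),("pl",g<42)):
        c=blobs(m.astype(np.uint8),r[name],6)[0]; M[n,name]=c
for name,z in(("tray",70),("grip",119),("ball",80),("panel",12),("pl",72)):
    p,q=cen(M["top",name]),cen(M["scene",name])
    X,e=tri(T,p,S,q); print(name,p.round(1),q.round(1),"top",T.at(p,z).round(1),"scene",S.at(q,z).round(1),"tri",X.round(1),round(e,1))
for n,C in(("top",T),("scene",S)):
    for name,z in(("tray",70),("panel",12),("grip",119)):
        P=np.array([C.at(p,z)[:2] for p in cv2.convexHull(M[n,name])[:,0]],np.float32)
        (c,sz,a)=cv2.minAreaRect(P); print(n,name,np.round(c,1),np.round(sz,1),round(a,1))
E
python3 meas.py
```

```text
tray [204.8 224.2] [370.2 228.3] top [479.2 325.8  70. ] scene [484.5 329.3  70. ] tri [480.  328.4  62.8] 2.3
grip [197.7 218. ] [375.4 220.8] top [488.4 333.5 119. ] scene [490.2 335.5 119. ] tri [488.6 334.9 116.4] 1.6
ball [212.9 234.7] [364.9 212.6] top [450.8 303.2  80. ] scene [447.  303.9  80. ] tri [450.3 303.2  84.2] 1.4
panel [342.8 213.6] [242.1 210.6] top [507.  -34.6  12. ] scene [514.2 -31.1  12. ] tri [508.3 -35.    2.1] 1.8
pl [464.1 225.3] [153.  157.8] top [ 460.4 -334.7   72. ] scene [ 467.4 -329.4   72. ] tri [ 461.  -336.8   62.9] 3.3
top tray [479.6 326.1] [131.2  69.9] 39.7
top panel [509.1 -33. ] [149.8 153. ] 0.5
top grip [489.1 334.2] [42.4 10.7] 40.1
scene tray [482.1 327.8] [133.2  73.1] 39.8
scene panel [511.1 -31. ] [145.6 143.9] 1.1
scene grip [490.2 335.6] [41.9 10.7] 41.1
```

Emit:
jog_arm:
  increments:
    - [0.06,-0.2,0,0,0,0]
    - [0.15,-0.5,0,0,0,0]
    - [0.23,-0.75,0,0,0,0]
    - [0.3,-1.0,0,0,0,0]
  claw: 0

```text
t: 0.73
eef_pos: [254.7, 345.6, 249.9]
tcp_rot: [0.0, 0.231, 0.973, -0.0]
contact_force: [1.2, 0.7, -0.8]
gripper_width: 38.5
grip_force: 0.0
```

Tracking is good, so I'll repeat this free-air step.

Emit:
jog_arm:
  increments:
    - [0.08,-0.25,0,0,0,0]
    - [0.15,-0.5,0,0,0,0]
    - [0.23,-0.75,0,0,0,0]
    - [0.3,-1.0,0,0,0,0]

```text
t: 1.07
eef_pos: [284.7, 245.5, 250.1]
tcp_rot: [0.0, 0.231, 0.973, 0.0]
contact_force: [0.5, -0.1, 0.8]
gripper_width: -0.2
grip_force: 0.0
```

Emit:
jog_arm:
  increments:
    - [0.08,-0.25,0,0,0,0]
    - [0.15,-0.5,0,0,0,0]
    - [0.23,-0.75,0,0,0,0]
    - [0.3,-1.0,0,0,0,0]

```text
t: 1.4
eef_pos: [314.7, 145.5, 250.1]
tcp_rot: [0.0, 0.231, 0.973, 0.0]
contact_force: [0.3, 1.1, 0.1]
gripper_width: -0.1
grip_force: 0.0
```

Emit:
jog_arm:
  increments:
    - [0.08,-0.25,0,0,0,0]
    - [0.15,-0.5,0,0,0,0]
    - [0.23,-0.75,0,0,0,0]
    - [0.3,-1.0,0,0,0,0]

```text
t: 1.73
eef_pos: [344.8, 45.4, 250.2]
tcp_rot: [0.0, 0.231, 0.973, 0.0]
contact_force: [0.4, 0.8, 0.1]
gripper_width: -0.2
grip_force: 0.0
```

Emit:
jog_arm:
  increments:
    - [0.08,-0.25,0,0,0,0]
    - [0.15,-0.5,0,0,0,0]
    - [0.23,-0.75,0,0,0,0]
    - [0.3,-1.0,0,0,0,0]

```text
t: 2.07
eef_pos: [374.8, -54.7, 250.1]
tcp_rot: [0.0, 0.231, 0.973, 0.0]
contact_force: [1.8, 1.5, -0.3]
gripper_width: -0.3
grip_force: 0.0
```

Emit:
jog_arm:
  increments:
    - [0.08,-0.25,0,0,0,0]
    - [0.15,-0.5,0,0,0,0]
    - [0.23,-0.75,0,0,0,0]
    - [0.3,-1.0,0,0,0,0]

```text
t: 2.4
eef_pos: [404.8, -154.7, 250.0]
tcp_rot: [0.0, 0.231, 0.973, -0.0]
contact_force: [0.2, 0.4, -0.2]
gripper_width: -0.0
grip_force: 0.0
```

Emit:
jog_arm:
  increments:
    - [0.08,-0.25,0,0,0,0]
    - [0.15,-0.5,0,0,0,0]
    - [0.23,-0.75,0,0,0,0]
    - [0.3,-1.0,0,0,0,0]

```text
t: 2.73
eef_pos: [434.8, -254.7, 250.0]
tcp_rot: [0.0, 0.231, 0.973, -0.0]
contact_force: [1.2, 0.1, 0.1]
gripper_width: -0.1
grip_force: 0.0
```

Emit:
jog_arm:
  increments:
    - [0.09,-0.27,0,0,0,0]
    - [0.18,-0.54,0,0,0,0]
    - [0.27,-0.81,-0.2,0,0,0]
    - [0.27,-0.81,-0.5,0,0,0]
    - [0.27,-0.81,-0.8,0,0,0]
    - [0.27,-0.81,-1.0,0,0,0]
    - [0.27,-0.81,-1.0,0,0,0]

```text
t: 3.32
eef_pos: [459.6, -333.1, 145.8]
tcp_rot: [-0.003, 0.231, 0.973, 0.001]
contact_force: [-0.1, 0.0, -0.5]
gripper_width: 0.1
grip_force: 0.0
```

Emit:
jog_arm:
  increments:
    - [0,0,-0.15,0,0,0]
    - [0,0,-0.3,0,0,0]
    - [0,0,-0.4,0,0,0]
    - [0,0,-0.4,0,0,0]

```text
t: 3.65
eef_pos: [461.1, -333.9, 109.2]
tcp_rot: [-0.001, 0.231, 0.973, 0.0]
contact_force: [0.1, 0.9, -0.4]
gripper_width: 0.0
grip_force: 0.0
```

Run:
```python
from h import *
o=monitor.observe(); print(o["eef_pos"],o["contact_force"])
T,S=Cam("top"),Cam("scene")
a=[cv2.resize(T.im[180:270,410:530],(400,300)),cv2.resize(S.im[100:190,100:220],(400,300))]
cv2.imwrite("pics/pl1.png",np.hstack(a)[:,:,::-1])
```

```text
[ 461.11081133 -333.87766899  109.18238164] [ 0.098045    0.88544501 -0.42280859]
```

View pics/pl1.png

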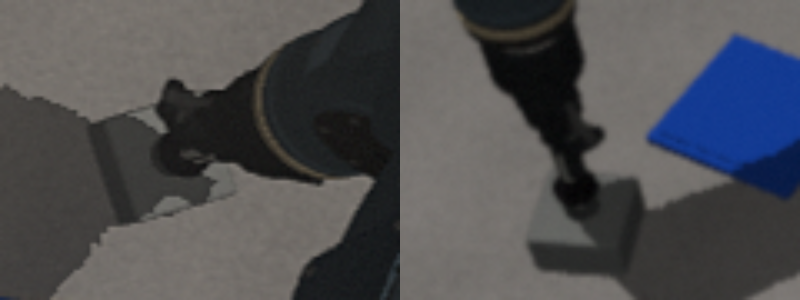

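The closed fingers stand right over the plunger head. In the right crop they are at about (578,190), and the box is not touched. Pressing down in small steps while I watch the force.

Emit:
jog_arm:
  increments:
    - [0,0,-0.06,0,0,0]
    - [0,0,-0.12,0,0,0]
    - [0,0,-0.16,0,0,0]
    - [0,0,-0.18,0,0,0]
    - [0,0,-0.18,0,0,0]

```text
t: 4.17
eef_pos: [461.6, -334.3, 91.7]
tcp_rot: [-0.0, 0.231, 0.973, 0.0]
contact_force: [0.9, 0.2, 1.8]
gripper_width: -0.5
grip_force: 1.1
```

Emit:
jog_arm:
  increments:
    - [0,0,-0.03,0,0,0]
    - [0,0,-0.05,0,0,0]
    - [0,0,-0.06,0,0,0]
    - [0,0,-0.06,0,0,0]

```text
t: 4.5
eef_pos: [461.7, -334.4, 86.0]
tcp_rot: [0.0, 0.231, 0.973, -0.0]
contact_force: [1.2, -0.2, 3.1]
gripper_width: -0.1
grip_force: 1.7
```

Emit:
jog_arm:
  increments:
    - [0,0,-0.01,0,0,0]
    - [0,0,-0.02,0,0,0]
    - [0,0,-0.02,0,0,0]

```text
t: 4.75
eef_pos: [461.7, -334.4, 84.6]
tcp_rot: [0.0, 0.231, 0.973, -0.0]
contact_force: [-2.1, 1.1, 10.9]
gripper_width: 0.2
grip_force: 5.7
```

Emit:
jog_arm:
  increments:
    - [0,0,-0.01,0,0,0]
    - [0,0,-0.01,0,0,0]
    - [0,0,-0.01,0,0,0]

```text
t: 5.0
eef_pos: [461.8, -334.4, 84.4]
tcp_rot: [0.001, 0.231, 0.973, -0.0]
contact_force: [-6.3, 4.0, 24.5]
gripper_width: 0.1
grip_force: 12.2
```

The stop was reached: at 84.5 mm the force jumped to 24 N. Releasing the plunger and checking the light.

Emit:
jog_arm:
  increments:
    - [0,0,0.05,0,0,0]
    - [0,0,0.2,0,0,0]
    - [0,0,0.45,0,0,0]
    - [0,0,0.7,0,0,0]
    - [0,0,1.0,0,0,0]

```text
t: 5.42
eef_pos: [460.7, -333.7, 183.0]
tcp_rot: [-0.001, 0.231, 0.973, 0.0]
contact_force: [0.3, 0.6, 0.4]
gripper_width: -0.3
grip_force: 0.0
```

Emit:
jog_arm:
  increments:
    - [0,0.25,0.15,0,0,0.06]
    - [0,0.5,0.3,0,0,0.12]
    - [0.02,0.75,0.47,0,0,0.16]
    - [0.04,1.0,0.47,0,0,0.2]

```text
t: 5.75
eef_pos: [466.2, -233.7, 232.8]
tcp_rot: [0.002, 0.081, 0.997, -0.001]
contact_force: [1.4, -0.0, 0.1]
gripper_width: 0.0
grip_force: 0.0
```

Run:
```python
from h import *
T,S=Cam("top"),Cam("scene")
a=[cv2.resize(T.im[160:280,300:500],(400,240)),cv2.resize(S.im[120:240,100:300],(400,240))]
cv2.imwrite("pics/light.png",np.hstack(a)[:,:,::-1])
print(S.im[200:220,232:252].mean((0,1)))
```

```text
[200.495  192.7475 177.7225]
```

View pics/light.png

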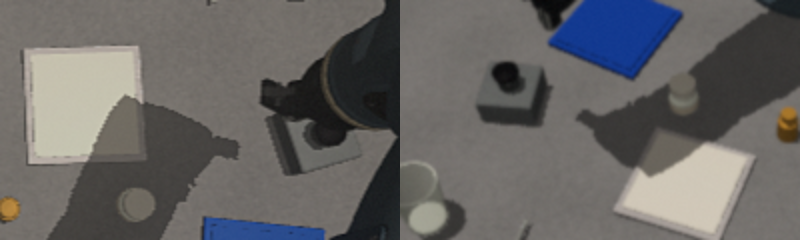

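Run:
```python
from h import *
for n,(x,y) in(("top",(322,200)),("scene",(235,215))):
    C=Cam(n); o=cv2.imread(f"pics/{n}0.png")[:,:,::-1]
    print(n,o[y-4:y+4,x-4:x+4].mean((0,1)),C.im[y-4:y+4,x-4:x+4].mean((0,1)))
    g=o.max(2); r=(300,170,390,255) if n=="top" else (195,172,290,252)
    for th in (125,140,155):
        c=blobs((g>th).astype(np.uint8),r,100)[0]
        P=np.array([C.at(p,12)[:2] for p in cv2.convexHull(c)[:,0]],np.float32)
        a=cv2.minAreaRect(P); print(th,np.round(a[0],1),np.round(a[1],1),round(a[2],1))
```

```text
top [187.75     183.40625  165.890625] [197.328125 192.6875   174.359375]
125 [512.6 -32.3] [157.9 160.3] 0.6
140 [512.5 -32.1] [157.8 158.9] 0.6
155 [512.4 -32.2] [157.1 155.4] 0.5
scene [203.359375 195.328125 180.0625  ] [207.1875 199.125  183.75  ]
125 [513.7 -30.9] [160.8 159.7] 0.5
140 [514.3 -30.2] [157.5 157.8] 0.4
155 [514.3 -30.2] [153.9 154.7] 0.5
```

The panel centre is at (513,-31.5), and it looks a little brighter than before. The stop was clear in the force, so I'm heading for the tray.

Emit:
jog_arm:
  increments:
    - [0.01,0.25,0,0,0,0.03]
    - [0.02,0.5,0,0,0,0.06]
    - [0.03,0.75,0,0,0,0.09]
    - [0.04,1.0,0,0,0,0.115]
  claw: 0.7

```text
t: 6.28
eef_pos: [469.2, -134.2, 229.4]
tcp_rot: [-0.001, -0.003, 1.0, 0.0]
contact_force: [0.8, -0.6, -0.4]
gripper_width: 48.4
grip_force: 0.0
```

Emit:
jog_arm:
  increments:
    - [0.01,0.25,0,0,0,0.03]
    - [0.02,0.5,0,0,0,0.06]
    - [0.03,0.75,0,0,0,0.09]
    - [0.04,1.0,0,0,0,0.115]

```text
t: 6.62
eef_pos: [473.4, -34.0, 229.5]
tcp_rot: [-0.0, -0.09, 0.996, -0.0]
contact_force: [0.4, 0.2, 0.1]
gripper_width: 60.1
grip_force: 0.0
```

Emit:
jog_arm:
  increments:
    - [0.01,0.25,0,0,0,0.03]
    - [0.02,0.5,0,0,0,0.06]
    - [0.03,0.75,0,0,0,0.09]
    - [0.04,1.0,0,0,0,0.115]

```text
t: 6.95
eef_pos: [477.6, 66.1, 229.5]
tcp_rot: [-0.0, -0.175, 0.985, -0.0]
contact_force: [0.6, -0.8, -0.3]
gripper_width: 60.3
grip_force: 0.0
```

Emit:
jog_arm:
  increments:
    - [0.01,0.25,0,0,0,0.03]
    - [0.02,0.5,0,0,0,0.06]
    - [0.03,0.75,0,0,0,0.09]
    - [0.04,1.0,0,0,0,0.115]

```text
t: 7.28
eef_pos: [481.8, 166.1, 229.4]
tcp_rot: [-0.0, -0.259, 0.966, -0.0]
contact_force: [0.1, -0.1, -0.0]
gripper_width: 59.8
grip_force: 0.0
```

Emit:
jog_arm:
  increments:
    - [0.01,0.25,0,0,0,0.03]
    - [0.02,0.5,0,0,0,0.06]
    - [0.03,0.75,0,0,0,0.09]
    - [0.04,1.0,0,0,0,0.115]

```text
t: 7.62
eef_pos: [486.0, 266.1, 229.3]
tcp_rot: [-0.001, -0.342, 0.94, -0.0]
contact_force: [0.8, 0.6, 0.7]
gripper_width: 59.9
grip_force: 0.0
```

Emit:
jog_arm:
  increments:
    - [0.02,0.25,0,0,0,0]
    - [0.04,0.5,0,0,0,0]
    - [0.04,0.68,-0.1,0,0,0]
    - [0.04,0.68,-0.35,0,0,0]
    - [0.04,0.68,-0.55,0,0,0]
    - [0.04,0.68,-0.7,0,0,0]
    - [0.04,0.68,-0.7,0,0,0]

```text
t: 8.2
eef_pos: [488.7, 332.1, 156.2]
tcp_rot: [-0.003, -0.341, 0.94, -0.001]
contact_force: [-0.3, -0.2, 0.0]
gripper_width: 59.5
grip_force: 0.0
```

Run:
```python
from h import *
from scipy.spatial.transform import Rotation as R
o=monitor.observe(); w,x,y,z=o["tcp_rot"]; m=R.from_quat([x,y,z,w]).as_matrix()
print(o["eef_pos"],m[:,1],np.degrees(np.arctan2(m[1,1],m[0,1])),o["gripper_width"])
T,S=Cam("top"),Cam("scene")
a=[cv2.resize(T.im[180:270,150:270],(400,300)),cv2.resize(S.im[160:250,320:440],(400,300))]
cv2.imwrite("pics/tr1.png",np.hstack(a)[:,:,::-1])
```

```text
[488.72790203 332.10649723 156.18542457] [-6.40474880e-01  7.67979032e-01  3.66825267e-04] 129.82724240944282 59.53354318425514
```

View pics/tr1.png

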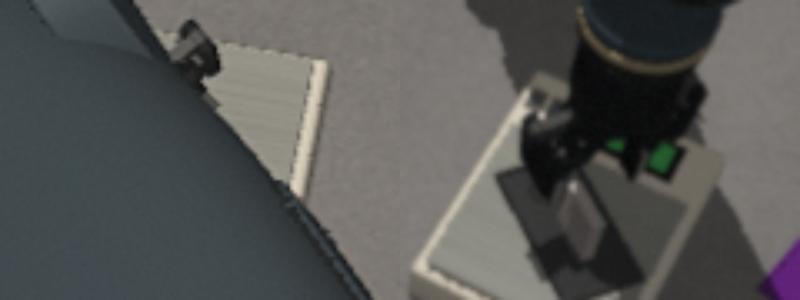

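In the right crop the fingers straddle the grip at about (580,200), and the yaw of 129.8° matches. Descending and gripping.

Emit:
jog_arm:
  increments:
    - [0,0.01,-0.15,0,0,0]
    - [0,0.01,-0.3,0,0,0]
    - [0,0.01,-0.45,0,0,0]
    - [0,0.01,-0.55,0,0,0]
    - [0,0.01,-0.6,0,0,0]
    - [0,0.01,-0.6,0,0,0]
    - [0,0.01,-0.6,0,0,0]

```text
t: 8.88
eef_pos: [490.0, 334.8, 100.8]
tcp_rot: [0.0, -0.341, 0.94, 0.0]
contact_force: [-0.4, 0.7, 0.3]
gripper_width: 59.5
grip_force: 0.0
```

Emit:
jog_arm:
  increments:
    - [0,0,0,0,0,0]
    - [0,0,0,0,0,0]
    - [0,0,0,0,0,0]
    - [0,0,0,0,0,0]
    - [0,0,0,0,0,0]
    - [0,0,0,0,0,0]
    - [0,0,0,0,0,0]
    - [0,0,0,0,0,0]
  claw: 0

```text
t: 9.55
eef_pos: [489.7, 334.9, 100.5]
tcp_rot: [0.0, -0.341, 0.94, 0.0]
contact_force: [-0.8, -1.1, 5.9]
gripper_width: 11.5
grip_force: 58.8
```

Gripped at 11.5 mm with 59 N. Lifting gently.

Emit:
jog_arm:
  increments:
    - [0,0,0.01,0,0,0]
    - [0,0,0.04,0,0,0]
    - [0,0,0.09,0,0,0]
    - [0,0,0.15,0,0,0]
    - [0,0,0.22,0,0,0]
    - [0,0,0.28,0,0,0]
    - [0,0,0.32,0,0,0]
    - [0,0,0.34,0,0,0]

```text
t: 10.22
eef_pos: [489.9, 334.9, 135.0]
tcp_rot: [0.001, -0.341, 0.94, 0.0]
contact_force: [0.5, -0.2, -3.0]
gripper_width: 11.7
grip_force: 58.3
```

Emit:
jog_arm:
  increments:
    - [0,0,0.02,0,0,0]
    - [0,0,0.06,0,0,0]
    - [0,0,0.12,0,0,0]
    - [0,0,0.2,0,0,0]
    - [0,0,0.28,0,0,0]
    - [0,0,0.33,0,0,0]
    - [0,0,0.36,0,0,0]
    - [0,0,0.36,0,0,0]

```text
t: 10.88
eef_pos: [489.9, 334.9, 170.9]
tcp_rot: [0.001, -0.341, 0.94, 0.0]
contact_force: [0.7, -0.3, -2.9]
gripper_width: 11.4
grip_force: 58.3
```

Run:
```python
from h import *
o=monitor.observe(); print(o["eef_pos"],o["contact_force"],o["gripper_width"],o["ft_torque"])
T,S=Cam("top"),Cam("scene")
a=[cv2.resize(T.im[180:270,150:270],(400,300)),cv2.resize(S.im[140:245,320:460],(400,300))]
cv2.imwrite("pics/lift.png",np.hstack(a)[:,:,::-1])
```

```text
[489.90872296 334.93145727 170.90938154] [ 0.7025719  -0.31442283 -2.85190912] 11.365297401388494 [ 0.09077477 -0.00744355 -0.02876064]
```

View pics/lift.png

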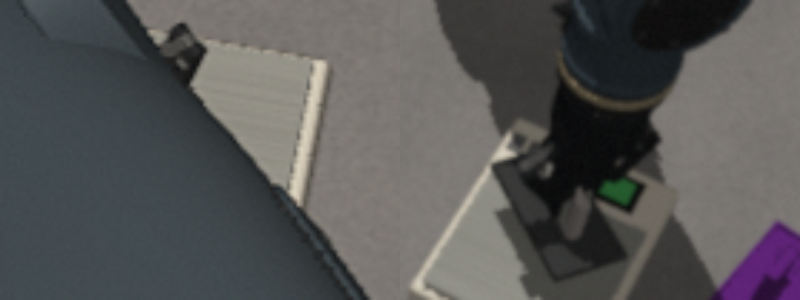

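The tray is lifted, carrying about 3 N as expected. Carrying it gently to the panel.

Emit:
jog_arm:
  increments:
    - [0.004,-0.02,0,0,0,0]
    - [0.011,-0.06,0,0,0,0]
    - [0.022,-0.12,0,0,0,0]
    - [0.037,-0.2,0,0,0,0]
    - [0.053,-0.29,0,0,0,0]
    - [0.072,-0.39,0,0,0,0]
    - [0.09,-0.49,0,0,0,0]
    - [0.11,-0.6,0,0,0,0]

```text
t: 11.65
eef_pos: [500.8, 273.5, 170.1]
tcp_rot: [0.0, -0.341, 0.94, 0.0]
contact_force: [-0.2, 0.7, -3.6]
gripper_width: 11.6
grip_force: 58.4
```

Emit:
jog_arm:
  increments:
    - [0.02,-0.106,0,0,0,0]
    - [0.039,-0.212,0,0,0,0]
    - [0.058,-0.319,0,0,0,0]
    - [0.078,-0.425,0,0,0,0]
    - [0.098,-0.531,0,0,0,0]
    - [0.117,-0.638,0,0,0,0]
    - [0.136,-0.744,0,0,0,0]
    - [0.156,-0.85,0,0,0,0]

```text
t: 12.32
eef_pos: [516.3, 188.7, 170.0]
tcp_rot: [0.0, -0.341, 0.94, 0.0]
contact_force: [-0.3, 0.8, -2.7]
gripper_width: 11.9
grip_force: 58.4
```

Emit:
jog_arm:
  increments:
    - [0.02,-0.106,0,0,0,0]
    - [0.039,-0.212,0,0,0,0]
    - [0.058,-0.319,0,0,0,0]
    - [0.078,-0.425,0,0,0,0]
    - [0.098,-0.531,0,0,0,0]
    - [0.117,-0.638,0,0,0,0]
    - [0.136,-0.744,0,0,0,0]
    - [0.156,-0.85,0,0,0,0]

```text
t: 12.98
eef_pos: [531.9, 103.7, 170.0]
tcp_rot: [0.0, -0.341, 0.94, 0.0]
contact_force: [-0.6, -0.4, -3.2]
gripper_width: 11.2
grip_force: 58.4
```

Emit:
jog_arm:
  increments:
    - [0.02,-0.106,0,0,0,0]
    - [0.039,-0.212,0,0,0,0]
    - [0.058,-0.319,0,0,0,0]
    - [0.078,-0.425,0,0,0,0]
    - [0.098,-0.531,0,0,0,0]
    - [0.117,-0.638,0,0,0,0]
    - [0.136,-0.744,0,0,0,0]
    - [0.156,-0.85,0,0,0,0]

```text
t: 13.65
eef_pos: [547.5, 18.6, 170.0]
tcp_rot: [-0.0, -0.341, 0.94, 0.0]
contact_force: [0.7, -0.8, -2.6]
gripper_width: 11.6
grip_force: 58.4
```

Emit:
jog_arm:
  increments:
    - [0.015,-0.08,0,0,0,0]
    - [0.025,-0.13,0,0,0,0]
    - [0.032,-0.165,-0.01,0,0,0]
    - [0.036,-0.185,-0.04,0,0,0]
    - [0.037,-0.194,-0.09,0,0,0]
    - [0.037,-0.194,-0.15,0,0,0]
    - [0.037,-0.194,-0.19,0,0,0]
    - [0.037,-0.194,-0.21,0,0,0]

```text
t: 14.32
eef_pos: [550.5, 0.6, 148.0]
tcp_rot: [-0.001, -0.342, 0.94, 0.0]
contact_force: [0.6, 0.4, -2.7]
gripper_width: 11.3
grip_force: 58.4
```

Emit:
jog_arm:
  increments:
    - [0,0,0,0,0,0]
    - [0,0,0,0,0,0]
    - [0,0,0,0,0,0]
    - [0,0,0,0,0,0]

```text
t: 14.65
eef_pos: [551.2, 0.4, 149.3]
tcp_rot: [0.0, -0.341, 0.94, -0.0]
contact_force: [-0.2, 0.2, -2.6]
gripper_width: 11.2
grip_force: 58.4
```

Run:
```python
from h import *
o=monitor.observe(); print(o["eef_pos"],o["contact_force"],o["gripper_width"])
T,S=Cam("top"),Cam("scene")
a=[cv2.resize(T.im[160:250,290:410],(400,300),interpolation=cv2.INTER_CUBIC),cv2.resize(S.im[120:240,190:350],(400,300),interpolation=cv2.INTER_CUBIC)]
cv2.imwrite("pics/end.png",np.hstack(a)[:,:,::-1])
P=o["eef_pos"]+np.array([-38.4,-32,-20]); print("expected ball",P,T.pix(P),S.pix(P))
```

```text
[5.51203591e+02 3.79829619e-01 1.49263007e+02] [-0.1896961   0.24282934 -2.60580247] 11.171982543644951
expected ball [512.80359052 -31.62017038 129.26300676] [347.41633923 203.90185857] [239.84836869 185.58402233]
```

View pics/end.png

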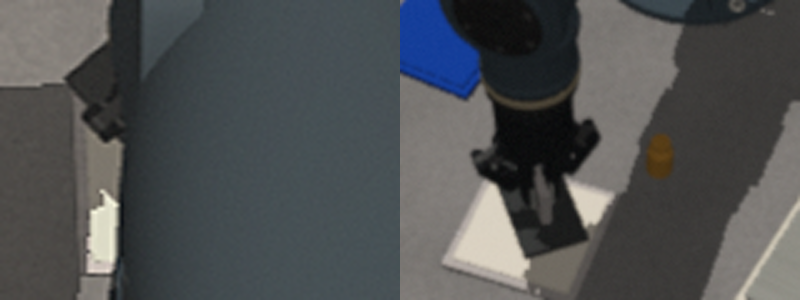

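The right crop shows the tray level over the panel, but the fingers hide the ball. I'll turn the tray slowly by 60° about the vertical, keeping the pocket over the panel middle, so the scene camera can see the ball.

Emit:
jog_arm:
  increments:
    - [-0.007,0.003,0,0,0,0.01]
    - [-0.02,0.008,0,0,0,0.03]
    - [-0.047,0.017,0,0,0,0.07]
    - [-0.08,0.029,0,0,0,0.12]
    - [-0.12,0.043,0,0,0,0.18]
    - [-0.16,0.058,0,0,0,0.24]
    - [-0.2,0.072,0,0,0,0.3]
    - [-0.235,0.085,0,0,0,0.35]

```text
t: 15.42
eef_pos: [527.3, 8.9, 149.1]
tcp_rot: [0.0, -0.576, 0.818, -0.0]
contact_force: [0.3, 0.4, -2.6]
gripper_width: 11.2
grip_force: 58.5
```

Emit:
jog_arm:
  increments:
    - [-0.04,0.014,0,0,0,0.06]
    - [-0.08,0.029,0,0,0,0.12]
    - [-0.12,0.043,0,0,0,0.18]
    - [-0.16,0.058,0,0,0,0.24]
    - [-0.195,0.07,0,0,0,0.29]
    - [-0.22,0.08,0,0,0,0.325]
    - [-0.232,0.084,0,0,0,0.345]
    - [-0.235,0.085,0,0,0,0.35]

```text
t: 16.08
eef_pos: [503.9, 17.4, 149.2]
tcp_rot: [-0.0, 0.767, -0.641, 0.0]
contact_force: [-0.4, 0.4, -2.4]
gripper_width: 11.4
grip_force: 58.5
```

Emit:
jog_arm:
  increments:
    - [0,0,0,0,0,0]
    - [0,0,0,0,0,0]
    - [0,0,0,0,0,0]
    - [0,0,0,0,0,0]

```text
t: 16.42
eef_pos: [504.1, 17.3, 149.0]
tcp_rot: [-0.0, 0.766, -0.642, 0.0]
contact_force: [-0.7, 0.1, -3.3]
gripper_width: 11.3
grip_force: 58.5
```

Run:
```python
from h import *
o=monitor.observe(); print(o["eef_pos"],o["tcp_rot"],o["contact_force"],o["gripper_width"])
S=Cam("scene")
cv2.imwrite("pics/end2.png",cv2.resize(S.im[140:245,180:320],(800,600),interpolation=cv2.INTER_CUBIC)[:,:,::-1])
P=o["eef_pos"]+np.array([8.7,-49.2,-20.5]); print("expected ball",P,S.pix(P),(S.pix(P)-[180,140])*800/140)
```

```text
[504.14427162  17.25837013 148.99760018] [-4.30777947e-06  7.66298382e-01 -6.42484855e-01  9.35110158e-06] [-0.71569913  0.06614064 -3.32500486] 11.345816303137921
expected ball [512.84427162 -31.94162987 128.49760018] [239.74734063 185.73531802] [341.41337504 261.34467441]
```

View pics/end2.png

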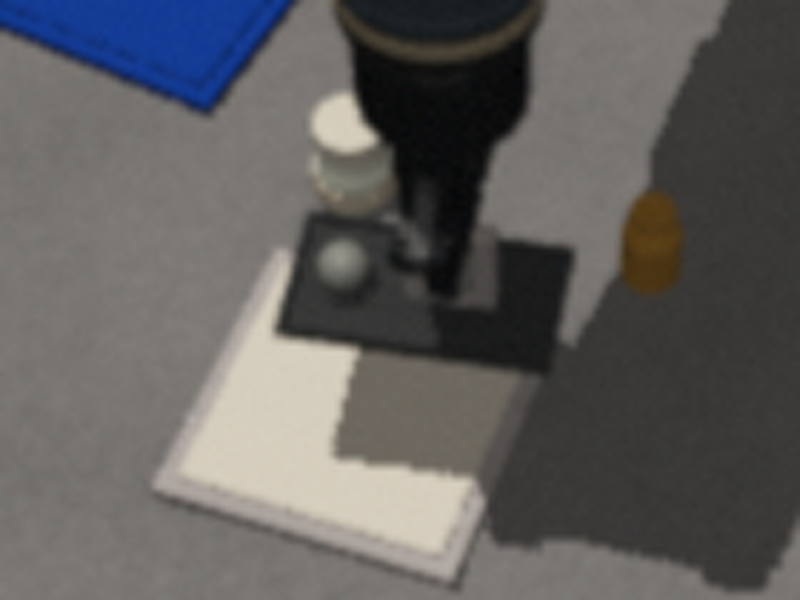

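The ball sits in its pocket at (342,262), against a predicted (341,261). The tray is level and still, so I'm handing in.

```bash
python3 -c "
from station import ticket
print(ticket.finish_job())"
```

```text
the job is handed in; nothing more can be done
None
```

I handed the job in at about 16.5 s: the plunger was pressed to its stop first (24 N), though the cameras showed the panel only slightly brighter, and the tray is held level and still with the ball in its pocket over the panel middle, its underside about 100 mm above the panel.

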